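Clamp the glass trap onto the vacuum port

TASK

Clamp the loose flanged glass trap onto the vacuum port: swing the ring half in by its blue post until it bears on the rubber pad, pressed with 4 to 12 newtons for a moment, and leave it there. Then swing the hook latch round by its red post so that it draws the ring shut, until its tail bears on the rubber-tipped stop on the yellow post, pressed with 6 to 20 newtons for a moment, and let go. Keep the trap standing and leave the other bench things where they are.

Things in the scene. Friction and masses are not known exactly. Their poses are not given: they have to be found in the camera images.
- port: Fixed white vacuum box, 160 x 180 x 60 mm, with a steel tube whose flange (60 mm across, top at z 104 mm) carries the trap. Origin: on the bench, on the tube's axis; z up. The fixed half of the aluminium clamp ring lies on its +x side. Ring: z 94 to 117 mm, inner radius 31.5, outer 38.5, top lips in to radius 27. The latch lies above it, z 119 to 131.
- ring (a joint): Ring hinge, rad. 0 = shut; grows as the free end opens to the port's -x side (from above it closes counter-clockwise). Friction, about 0.1 N m, holds it where left; sliding the trap into line takes about 2 N more. Its lug, 93 mm from the hinge, meets the rubber pad somewhere from 0.02 to 0.1, then meets 7 N per mm. Left bearing on the pad, the hook can catch its brass pin and draw it to about 0.
- ring_grip (a point): Point on the axis of the blue upright post on the swinging ring, 15 mm below its top. Post 14 mm across, free from z 113 to 160 mm, 86 mm from the hinge axis. To hold or push.
- latch (a joint): Latch pivot, rad. 0 = about home; grows as it opens (from above it closes clockwise). From 0.75 or less its hook draws the ring's brass pin in against 15 to 60 N of pad force: 3 to 12 N at the red post, most near 0.4, falling to 2 to 5 N below 0.1 (over centre). Then its tail meets the stop, anywhere from -0.11 to +0.11. It stays where it is left, also once home.
- latch_grip (a point): Point on the axis of the red upright post on the latch, 17 mm below its top. Post 14 mm across, free from z 131 to 167 mm, 67 mm from the latch's pivot axis. To hold or push.
- latch_tail (a point): Middle of the face of the latch's tail that meets the stop, 45 mm from the pivot; the point's frame turns with the latch, its -y axis points out of that face, towards the stop as the latch comes home.
- pad: Black rubber pad (14 mm wide, 18 mm high) on a short set screw between the free ends of the ring halves. Origin: where its face, which looks to the port's -x, is on average; the screw sets the true face up to 3 mm nearer or farther along x, differently at every start, so it must be felt.
- stop: Yellow post with a black rubber tip 10 mm across on a set screw, beside the latch's tail. Origin: where the tip's face, which looks to the port's +y, is on average; the screw sets it up to 4.5 mm nearer or farther along y, differently at every start, so it must be felt. The rubber gives 1 mm under 15 N.
- cap: The loose flanged glass trap, upper flanged end: steel flange 60 mm across, 6 mm thick, neck 36 mm, green glass bulb 42 mm across, 48 mm high in all, about 0.35 kg. Stands on the port's flange, 4 to 6 mm off its axis on the side of the swinging ring, which slides it into line as it closes. Origin: centre of its underside.
- tip_box: Bystander: clear pipette-tip box with pink top, 122 x 82 x 72 mm. Origin: centre of underside.
- reagent: Bystander: glass bottle with blue cap, 68 mm across, 160 mm high. Origin: centre of underside.
- cool_block: Bystander: orange cooling block, 100 x 70 x 40 mm. Origin: centre of underside.
- ring_hinge (a point): On the vertical hinge axis of the swinging ring half, at its top (dark round pin); fixed to the port at x 0, y +44 mm.
- latch_pivot (a point): On the vertical pivot axis of the latch, at its top (dark round hub); fixed to the port at x +22, y -52 mm.
There are look-alikes about, which are no part of the job. Of the things like the cap, leave any that is orange or purple; of the rest the larger one is meant.

How it is judged:
By the outcome, as a careful person would: the job done as asked, in the order asked, and still so for the second after the job is handed in, with the robot touching nothing.
It also fails if it takes over 72 s, if anything falls off the work surface, if the arm or the gripper's body presses on something with over 40 N, if the wrist force passes 120 N, or if a joint passes its speed limit or range.

ROBOT

A 6-joint arm with a two-finger parallel gripper is mounted at the origin on the work surface. World frame = base frame: x ahead of the robot, y to its left, z up, the work surface at z = 0. Lengths are in m, angles in degrees, forces in N, time in s.
With the tool pointing down it reaches from about 0.35 to 0.975 m from the base axis. Payload 4.9 kg.
Tool frame: the origin (TCP) lies midway between the tips of the shut fingers; the grasp point (between the pads) lies 19 mm behind it (robot.grip_point_offset is the z of the grasp point in the tool frame, in m); z points along the fingers, y is the line along which they close (so a half turn about z gives the same grasp; the last joint's range is limited). The gripper opens to 85 mm and grips with 20 to 120 N. Pads are 22 mm wide; open, the fingers measure 114 mm over their backs; the gripper's body (76 mm by 85 mm) begins 54 mm behind the grasp point. The pads swing forward as they close: fully open they stand 13 mm farther back than shut.
Start: joints at [-70.13, 3.019, 92.412, -0, 84.569, -6.818], TCP at [0.281, -0.558, 0.196] pointing down, gripper open.
Joint ranges: [-172.51, 172.51], [-57.92, 126.97], [3.15, 148.05], [-58.71, 238.71], [5.1, 150.11], [-179.66, 179.66]. Speed limits (degrees/s): [147.25, 147.25, 180, 180, 180, 180].

INTERFACE

Orientations are given as [roll, pitch, yaw] about the fixed x, y, z axes, in that order (R = Rz(yaw) Ry(pitch) Rx(roll)).
In Python, from bench import robot, cams, nets gives the robot as it stands. Calls block until the motion is done:
- robot.move_pose(position, orientation): joint-space move of the TCP to a pose.
- robot.servo_line(position, rot=None, feed=0.15): straight line of the TCP; rot=None keeps the orientation; feed is the mean speed in m/s.
- robot.move_joints(angles): joint-space move.
- robot.grip(opening, force=None): finger opening in m; force is the grip in N (None keeps the last); returns when the fingers have stopped.
- robot.hold(seconds).
- robot.ik(position, orientation): joint angles nearest the present ones, or None.
- robot.get_obs(): the state.
- cams.capture(name): name is "scene" or "top" or "wrist"; returns the picture (480x640x3 uint8, red, green, blue); there is no depth.
- cams.camera_model(name): a dict with "vfov" (degrees; the focal length in pixels is half the picture's height over the tangent of half this angle, whatever the lens; pixels are square), "cx", "cy" (the principal point, pixels), "rvec" (rotation vector, rad) and "tvec" (3), from world to camera coordinates, as OpenCV has them. Camera axes: x right, y down, z forward; pixel columns grow to the right and rows downward; lengths in m; the calibration is good to about 2 mm. A picture is of the moment at which its call begins: read the wrist's pose just before it. camera_model takes no time and is no camera call; for the wrist camera it gives the pose at the moment of the call.
A pose or a line that the arm cannot do raises robot.IKError and nothing moves.
- robot.sign_off(): hands the job in; it is judged then, once.
Trained networks look in the newest picture that a camera, given by its name, has taken for a name from the list of things; names that differ only in an ending like _2 or _b are one class to them, and where a whole thing is asked for, a point or a joint stands for the part that bears it (a point fixed in the world has none). Each returns a list of dicts, best first, with "score" (0 to 1); they miss things now and then, are a little off and sometimes report something else, mostly with a low value. They report only what shows in the picture. A call takes as long as a camera call. They do not tell look-alikes from the thing itself.
- nets.cut_out(camera, name): "mask" (480x640 bool, what is visible of it) and "box" ([left, top, right, bottom] in pixels, round what is visible of it).
The state is a dict: "time_s": time; "joints": joint angles; "joint_velocities": joint speeds; "tau": joint torques, N m; "ee_pos": TCP position; "orientation": TCP orientation; "force": force on the tool from outside, world axes, zero at the start; "wrist_torque": the same for the moment, N m; "opening": finger opening in m; "grip_force": force on a finger pad.
Only numpy, scipy, OpenCV 4.12 (cv2) and the standard library are available. Lean on these libraries where they do the work, as an engineer would, in place of code of your own. Each camera call takes 0.05 s, during which the arm holds its last target. There are 200 camera calls.

## Working session

There is one attempt and no reset: what is moved stays moved. The work goes in short steps, each a Python script; the robot and the scene stay as the last script left them, time stands still between calls to the robot, and variables do not carry over. Pictures are saved under pics/ and viewed, at most 13 in all, crops included, and the job is handed in when it is done.

```bash
ls; mkdir -p pics; python3 - <<'E'
from bench import robot,cams,nets
import cv2,numpy as np
print(robot.get_obs()['time_s'])
for c in ['scene','top']:
    im=cams.capture(c); cv2.imwrite(f'pics/{c}0.png',im[:,:,::-1]); m=cams.camera_model(c); print(c,m)
    for n in ['port','cap','ring_grip','latch_grip','ring','latch','stop','pad']:
        for d in nets.cut_out(c,n)[:3]:
            ys,xs=np.nonzero(d['mask']); print(c,n,round(d['score'],2),d['box'],xs.mean().round(1) if len(xs) else 0,ys.mean().round(1) if len(xs) else 0,len(xs))
print(robot.get_obs()['time_s'])
E
```

```text
pics
0.0
scene {'vfov': 55.02634972513782, 'cx': 318.2716603572749, 'cy': 233.30121892198798, 'rvec': array([ 1.87385379,  1.49216795, -0.66479973]), 'tvec': array([-0.15662611, -0.30316057,  1.56785465])}
scene port 0.94 [241.7, 177.6, 340.9, 285.8] 292.6 244.0 5178
scene cap 0.93 [282.6, 200.2, 303.5, 219.3] 292.3 211.0 359
scene cap 0.86 [346.7, 215.7, 371.1, 241.4] 358.6 229.7 419
scene cap 0.64 [254.7, 209.4, 264.4, 226.8] 262.2 216.4 90
scene ring_grip 0.66 [274.6, 179.9, 314.5, 215.8] 292.1 197.8 381
scene ring_grip 0.37 [247.3, 215.7, 299.7, 239.1] 267.8 227.6 566
scene ring_grip 0.3 [280.3, 199.0, 305.5, 222.0] 292.7 210.9 348
scene latch_grip 0.73 [248.2, 220.1, 294.6, 238.9] 267.3 228.3 377
scene ring 0.64 [272.9, 173.1, 312.5, 214.9] 292.9 198.0 468
scene latch 0.81 [247.5, 215.6, 298.1, 242.9] 266.0 227.9 468
top {'vfov': 56.393351931093, 'cx': 325.5957699128868, 'cy': 237.04653620961813, 'rvec': array([ 2.17358253, -2.15435025,  0.16288674]), 'tvec': array([-0.01221811,  0.59715647,  0.93219248])}
top port 0.92 [288.4, 214.7, 395.6, 318.9] 337.8 259.4 6017
top port 0.68 [333.5, 232.0, 396.8, 261.1] 367.4 244.5 478
top cap 0.94 [319.1, 249.9, 348.6, 284.6] 335.1 269.5 747
top cap 0.76 [240.2, 268.5, 266.8, 291.8] 252.0 282.7 586
top cap 0.62 [353.2, 324.4, 374.3, 345.6] 362.2 333.7 286
top ring_grip 0.76 [307.9, 265.7, 352.8, 318.7] 325.0 296.6 503
top ring_grip 0.45 [356.3, 220.0, 368.0, 234.0] 361.0 226.3 92
top latch_grip 0.76 [333.5, 232.1, 393.8, 260.4] 368.6 244.9 464
top latch_grip 0.59 [289.7, 215.4, 395.6, 321.2] 338.1 259.4 6140
top ring 0.67 [307.1, 265.8, 351.7, 318.7] 324.0 295.7 509
top latch 0.97 [330.9, 228.2, 394.4, 262.6] 367.9 244.6 530
top latch 0.17 [286.8, 213.3, 396.5, 319.4] 337.5 259.5 5974
top stop 0.56 [356.2, 220.7, 369.2, 231.6] 361.0 226.8 73
top stop 0.49 [331.9, 232.2, 396.3, 262.1] 367.8 245.1 556
top pad 0.46 [356.4, 222.6, 373.0, 232.9] 361.1 226.8 80
0.9
```

```bash
python3 - <<'E'
import cv2
t=cv2.imread('pics/top0.png');s=cv2.imread('pics/scene0.png')
cv2.imwrite('pics/topc.png',cv2.resize(t[200:350,220:420],None,fx=4,fy=4,interpolation=cv2.INTER_CUBIC))
cv2.imwrite('pics/scenec.png',cv2.resize(s[160:300,220:400],None,fx=4,fy=4,interpolation=cv2.INTER_CUBIC))
E
```

```text
(no output)
```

View pics/topc.png

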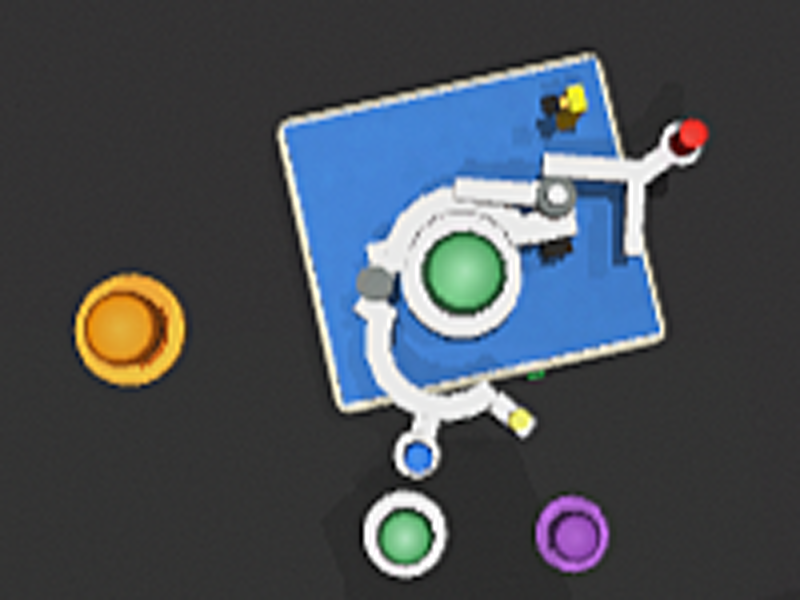

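View pics/scenec.png

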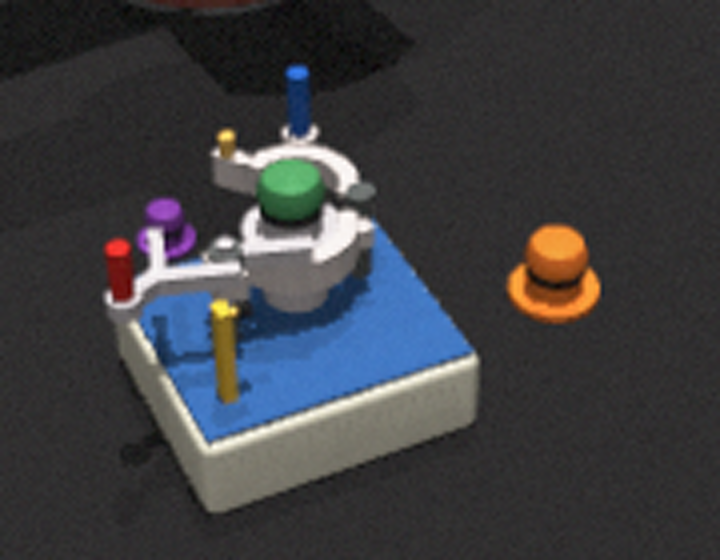

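View pics/top0.png

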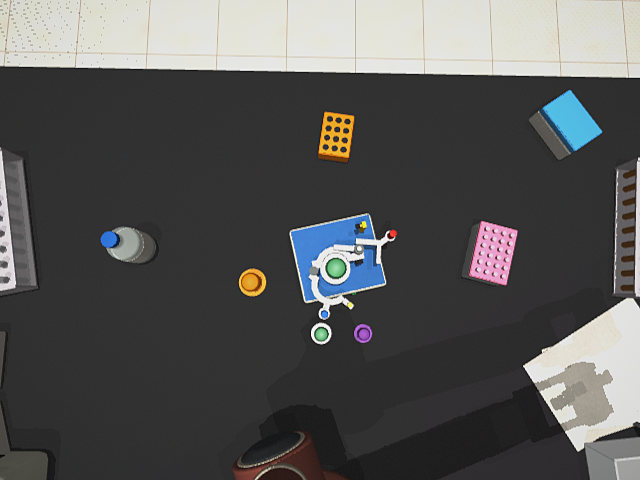

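The candidates like the cap, in top-image pixels, are green on the port (335,268), small green on the bench (321,333), orange (252,282) and purple (363,333). The one meant is the larger green one, standing on the port's flange inside the ring. The enlarged crop shows the blue post top at (324.5,314), the red post top at (393,233.5), the hub at (359,249), the hinge at (314,271), and the stop near (360,226). Next I fit the port pose.

```bash
cat > h.py <<'E'
from bench import robot,cams,nets
import cv2,numpy as np
from scipy.optimize import least_squares
def proj(m,P):
    f=240/np.tan(np.radians(m['vfov']/2)); K=np.array([[f,0,m['cx']],[0,f,m['cy']],[0,0,1.]])
    return cv2.projectPoints(np.atleast_2d(P).astype(float),np.array(m['rvec']),np.array(m['tvec']),K,None)[0][:,0]
def T(p,q): # port->world
    c,s=np.cos(p[2]),np.sin(p[2]); q=np.atleast_2d(q)
    return np.c_[p[0]+c*q[:,0]-s*q[:,1],p[1]+s*q[:,0]+c*q[:,1],q[:,2]]
H=np.array([0,.044]);L=np.array([.022,-.052])
def model(p): # x y yaw, angB, angR in port frame; box offset u,v
    B=H+.086*np.array([np.cos(p[3]),np.sin(p[3])]); R=L+.067*np.array([np.cos(p[4]),np.sin(p[4])])
    return T(p,[[*B,.160],[*R,.167],[*L,p[5]],[*H,p[6]]])
E
python3 - <<'E'
from h import *
obs={'top':[(324.5,314.3),(393,233.5),(359,248.8),(314,270.8)],'scene':[(294.25,178),(249.5,221.5),(275.5,220.75),(310,207.5)]}
ms={c:cams.camera_model(c) for c in obs}
def r(p): return np.r_[np.concatenate([(proj(ms[c],model(p))-obs[c]).ravel() for c in obs]),(p[5]-.133)/.004,(p[6]-.120)/.004]
best=None
for y in np.arange(-3,3.2,.6):
  for b in (2.5,-2.5,-1.5):
    s=least_squares(r,[.55,0,y,b,-1,.133,.12])
    if best is None or s.cost<best.cost:best=s
print(best.cost,best.x.round(4));print(r(best.x).round(1))
p=best.x;print(model(p).round(4))
print(robot.get_obs()['ee_pos'],robot.get_obs()['orientation'])
# box corners, z .06 by ray for check
m=ms['top'];f=240/np.tan(np.radians(m['vfov']/2));R=cv2.Rodrigues(m['rvec'])[0];C=-R.T@m['tvec']
def ray(u,z):
    d=R.T@np.array([(u[0]-m['cx'])/f,(u[1]-m['cy'])/f,1]);return C+d*(z-C[2])/d[2]
c,s=np.cos(p[2]),np.sin(p[2])
for n,u,z in [('c',(290.75,230.5),.06),('c',(369.25,213.75),.06),('c',(385.75,283.75),.06),('c',(305.5,302),.06),('cap',(336,268),.15),('pin',(350,305),.13),('tailend',(335,247.5),.131),('stop',(357,226),.13),('hook',(378.5,262),.131),('small green',(321,334),.04),('lug pad',(359,262),.105)]:
    w=ray(u,z);d=w[:2]-p[:2];print(n,w.round(3),'port',np.round([c*d[0]+s*d[1],-s*d[0]+c*d[1]],3))
E
```

```text
1.5245044164777128 [ 0.5294 -0.0245  0.2187 -3.1035 -1.3701  0.1338  0.1229]
[-0.1  0.2  0.1 -0.4  0.1  0.1 -0.7 -0.2 -0.4 -0.8 -0.4 -0.4  0.2  0.1
 -0.3  0.6  0.2  0.7]
[[ 0.4366 -0.0034  0.16  ]
 [ 0.5894 -0.1317  0.167 ]
 [ 0.5621 -0.0705  0.1338]
 [ 0.5198  0.0184  0.1229]]
[ 0.28072665 -0.55840163  0.19604969] [ 1.79995632e+02 -3.42374812e-04  2.66924474e+01]
c [0.608 0.068 0.06 ] port [0.096 0.073]
c [ 0.646 -0.1    0.06 ] port [ 0.097 -0.099]
c [ 0.497 -0.134  0.06 ] port [-0.055 -0.099]
c [0.458 0.034 0.06 ] port [-0.057  0.073]
cap [ 0.524 -0.025  0.15 ] port [-0.006  0.001]
pin [ 0.454 -0.053  0.13 ] port [-0.08  -0.012]
tailend [ 0.565 -0.024  0.131] port [ 0.035 -0.007]
stop [ 0.608 -0.067  0.13 ] port [ 0.068 -0.058]
hook [ 0.537 -0.109  0.131] port [-0.011 -0.084]
small green [0.391 0.001 0.04 ] port [-0.129  0.055]
lug pad [ 0.539 -0.073  0.105] port [-0.001 -0.049]
```

```bash
cat >> h.py <<'E'
P=np.array([.5294,-.0245,.2187])
Hw=T(P,[*H,0])[0,:2]; Lw=T(P,[*L,0])[0,:2]
def pt(c,r,th): return c+r*np.array([np.cos(th),np.sin(th)])
def st(n=''):
    o=robot.get_obs(); print(n,'t',round(o['time_s'],2),'ee',np.round(o['ee_pos'],4),'F',np.round(o['force'],2),'op',round(o['opening'],4),'j6',round(o['joints'][5],1))
    return o
E
python3 - <<'E'
from h import *
robot.grip(.030)
b=pt(Hw,.086,-3.1035+P[2]); yaw=np.degrees(-3.1035+P[2])+180
print(b,yaw)
robot.move_pose([*b,.26],[180,0,yaw]); st()
m=cams.camera_model('wrist'); im=cams.capture('wrist')[:,:,::-1].copy()
print(m['tvec'],-cv2.Rodrigues(m['rvec'])[0].T@m['tvec'])
for q in proj(m,model(np.r_[P,-3.1035,-1.3701,.134,.123])): print(q); cv2.circle(im,(int(q[0]),int(q[1])),4,(255,0,255),1)
cv2.imwrite('pics/w1.png',im)
E
```

```text
[ 0.4366737  -0.00339032] 14.713135260660124
 t 3.56 ee [ 0.4368 -0.004   0.2599] F [-0.1  -0.26  0.19] op 0.0299 j6 65.1
[-0.11547522  0.35177512  0.55252602] [0.50170458 0.01223803 0.43647223]
[316.59745105 223.50856425]
[537.69083196  73.35093676]
[431.81623093  95.25201791]
[316.61309043 119.23645525]
```

View pics/w1.png

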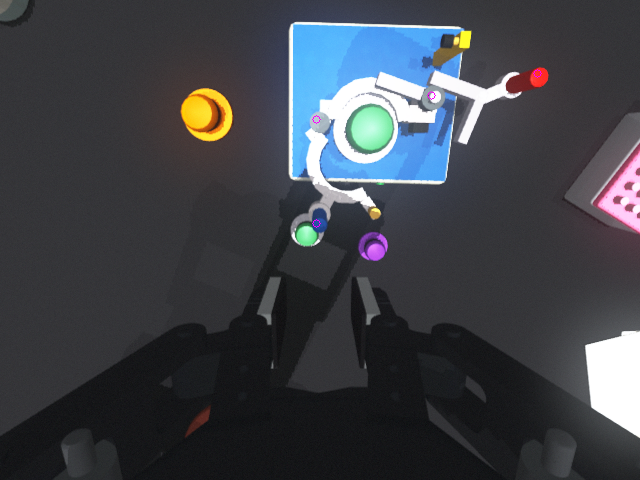

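The wrist view agrees with the fit: the blue post top is at (319,221) against a predicted (317,223), and the hinge (319,121) and hub (433,97) are within about 2 px. I'll straddle the post and push.

```bash
cat >> h.py <<'E'
def go(c,r,th,z,feed,off): # off = yaw offset deg
    p=pt(c,r,th); robot.servo_line([*p,z],[180,0,np.degrees(th)+off],feed=feed)
def ft(th,F0,sgn): # force by tool along pushing direction
    F=-(np.array(robot.get_obs()['force'])-F0); return sgn*(-np.sin(th)*F[0]+np.cos(th)*F[1])
E
python3 - <<'E'
from h import *
th0=-3.1035+P[2]
robot.servo_line([*pt(Hw,.086,th0),.132],feed=.15)
o=st('down'); F0=np.array(o['force']); np.save('F0.npy',F0)
th=th0; end=th0+.093+.62
while th<end:
    th+=.05; go(Hw,.086,th,.132,.08,180); f=ft(th,F0,1)
    print(round(th-th0,3),round(f,2),end=' | ')
    if f>6: break
print()
while f<6 and th<end+.6:
    th+=.005; go(Hw,.086,th,.132,.02,180); f=ft(th,F0,1)
    print(round(th-th0,3),round(f,2),end=' | ')
st('end'); np.save('th.npy',th)
im=cams.capture('wrist'); cv2.imwrite('pics/w2.png',im[:,:,::-1])
E
```

```text
down t 4.61 ee [ 0.4374 -0.0035  0.1331] F [ 1.05  0.77 -0.77] op 0.0297 j6 65.1
0.05 -1.24 | 0.1 -0.65 | 0.15 0.39 | 0.2 0.35 | 0.25 0.12 | 0.3 -0.51 | 0.35 0.41 | 0.4 0.12 | 0.45 0.24 | 0.5 -0.08 | 0.55 -0.05 | 0.6 0.45 | 0.65 0.18 | 0.7 0.52 | 0.75 0.78 | 
0.755 0.46 | 0.76 0.76 | 0.765 0.59 | 0.77 0.25 | 0.775 0.25 | 0.78 0.01 | 0.785 1.03 | 0.79 -0.17 | 0.795 0.99 | 0.8 0.8 | 0.805 -0.3 | 0.81 0.41 | 0.815 0.18 | 0.82 0.29 | 0.825 -1.05 | 0.83 0.29 | 0.835 0.6 | 0.84 0.04 | 0.845 0.89 | 0.85 0.99 | 0.855 0.58 | 0.86 0.26 | 0.865 0.82 | 0.87 0.86 | 0.875 0.4 | 0.88 0.37 | 0.885 0.75 | 0.89 0.94 | 0.895 0.78 | 0.9 0.38 | 0.905 0.55 | 0.91 1.15 | 0.915 0.98 | 0.92 0.45 | 0.925 0.68 | 0.93 1.36 | 0.935 0.45 | 0.94 0.61 | 0.945 0.61 | 0.95 1.77 | 0.955 1.14 | 0.96 0.47 | 0.965 0.95 | 0.97 0.98 | 0.975 1.09 | 0.98 0.96 | 0.985 0.37 | 0.99 0.94 | 0.995 1.27 | 1.0 0.36 | 1.005 0.2 | 1.01 0.55 | 1.015 1.61 | 1.02 1.21 | 1.025 0.62 | 1.03 0.84 | 1.035 0.99 | 1.04 0.64 | 1.045 1.48 | 1.05 1.85 | 1.055 1.33 | 1.06 1.46 | 1.065 0.35 | 1.07 0.21 | 1.075 0.92 | 1.08 0.23 | 1.085 0.98 | 1.09 1.04 | 1.095 0.59 | 1.1 1.84 | 1.105 0.5 | 1.11 0.36 | 1.115 0.39 | 1.12 1.67 | 1.125 -0.03 | 1.13 1.01 | 1.135 1.52 | 1.14 0.97 | 1.145 -0.09 | 1.15 2.45 | 1.155 0.28 | 1.16 0.96 | 1.165 0.5 | 1.17 1.05 | 1.175 0.93 | 1.18 0.96 | 1.185 0.28 | 1.19 1.15 | 1.195 1.59 | 1.2 -0.09 | 1.205 0.63 | 1.21 1.4 | 1.215 0.66 | 1.22 0.83 | 1.225 0.86 | 1.23 0.37 | 1.235 1.26 | 1.24 0.97 | 1.245 1.17 | 1.25 1.59 | 1.255 0.57 | 1.26 1.08 | 1.265 1.21 | 1.27 1.9 | 1.275 0.21 | 1.28 1.56 | 1.285 1.16 | 1.29 0.46 | 1.295 1.34 | 1.3 1.09 | 1.305 0.0 | 1.31 1.52 | 1.315 1.64 | end t 36.61 ee [ 0.52   -0.0675  0.132 ] F [-0.59 -0.28  0.05] op 0.0302 j6 -15.6
```

View pics/w2.png

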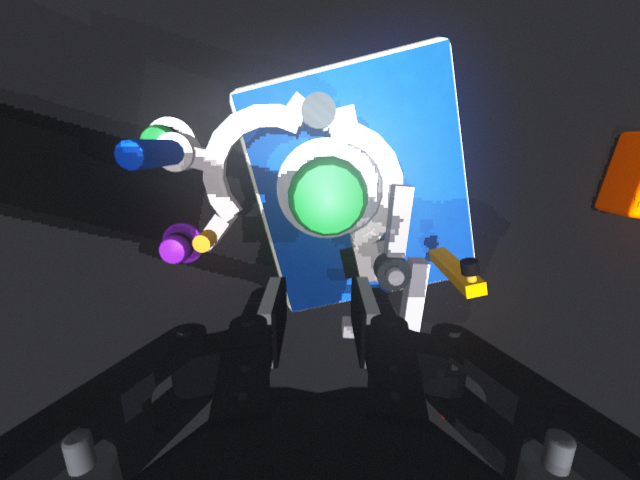

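The ring has not followed. The blue post is still at about (130,155), outside the gripper, while the fingers are at the shut position. I'll work out offline why.

```bash
python3 - <<'E'
from h import *
m=cams.camera_model('wrist'); o=st()
print('tcp',proj(m,o['ee_pos']), 'hinge,hub',proj(m,np.vstack([[*Hw,.123],[*Lw,.134]])))
for a in (-3.4,-3.2,-3.1035,-3.0,-2.8,-2.5): 
    b=pt(Hw,.086,a+P[2]); print(a,proj(m,[[*b,.160],[*b,.113]]).round(0).tolist())
b=pt(Hw,.086,-3.1035+P[2])
print(cams.camera_model('wrist'))
E
```

```text
t 36.66 ee [ 0.52   -0.0676  0.132 ] F [ 0.15 -0.76 -0.18] op 0.0299 j6 -15.6
tcp [[320.87021214 266.24945475]] hinge,hub [[321.14095964 104.41235353]
 [396.40060231 272.578601  ]]
-3.4 [[112.0, 85.0], [163.0, 99.0]]
-3.2 [[121.0, 129.0], [169.0, 132.0]]
-3.1035 [[128.0, 149.0], [174.0, 147.0]]
-3.0 [[137.0, 169.0], [180.0, 163.0]]
-2.8 [[159.0, 204.0], [196.0, 190.0]]
-2.5 [[201.0, 246.0], [227.0, 222.0]]
{'vfov': 71.26686895158356, 'cx': 318.2942977694875, 'cy': 235.99684829871913, 'rvec': array([-2.86760428e+00, -2.26750203e-03,  5.97801585e-04]), 'tvec': array([-0.51832798, -0.0845804 ,  0.29711058])}
```

```bash
python3 - <<'E'
from h import *
o=robot.get_obs(); robot.servo_line([*o['ee_pos'][:2],.185],feed=.25)
robot.grip(.0)
st('shut')
th=-3.09+P[2]-.34
robot.move_pose([*pt(Hw,.086,th),.185],[180,0,np.degrees(th)+180]); o=st('hover')
m=cams.camera_model('wrist'); im=cams.capture('wrist')[:,:,::-1].copy()
t=np.array(o['ee_pos'])
for h in (0,.013,.04): print(h,proj(m,t+[0,0,h]))
cv2.imwrite('pics/w3.png',im)
E
```

```text
shut t 37.42 ee [ 0.5195 -0.0674  0.1841] F [-0.37  0.29 -0.27] op -0.0 j6 -15.6
hover t 39.0 ee [0.4342 0.0243 0.1851] F [-0.33  0.3   1.  ] op -0.0001 j6 87.4
0 [[315.89204422 266.01326824]]
0.013 [[315.73140851 274.85946235]]
0.04 [[315.31194133 297.95948305]]
```

View pics/w3.png

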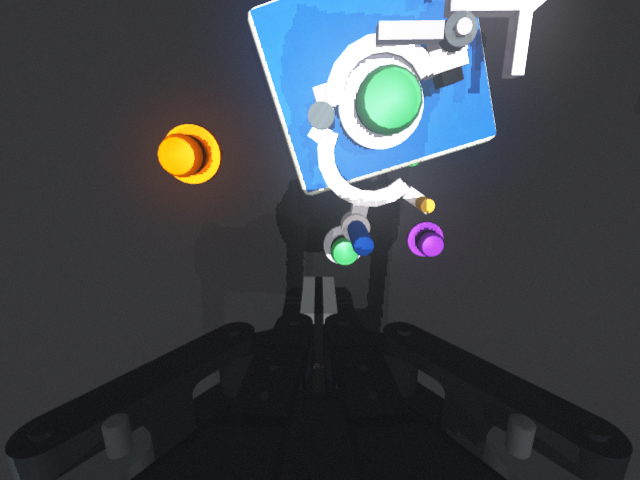

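The image shows why it missed. The visible fingertips are about 40 mm behind the reported TCP, judging by both the gap width in pixels and the row, so they passed over the post top. I'll go lower with shut fingers and push from behind the post, which is clear of the box.

```bash
python3 - <<'E'
from h import *
print('gpo',robot.grip_point_offset)
tp=-3.09+P[2]; lead=.17; th=tp-.34; Z=.092
robot.servo_line([*pt(Hw,.086,th),Z],feed=.2)
o=st('down'); F0=np.array(o['force'])
if abs(F0[2])<5:
    for th in tp-lead+np.arange(-.02,.63,.128):
        go(Hw,.086,th,Z,.12,180); print(round(th-tp+lead,3),round(ft(th,F0,1),2),end=' | ')
        if ft(th,F0,1)>9: break
    st('coarse'); np.save('th.npy',th); np.save('F0.npy',F0)
    m=cams.camera_model('wrist'); im=cams.capture('wrist')[:,:,::-1].copy(); cv2.imwrite('pics/w4.png',im)
    for a in (.5,.6,.7): print(a,proj(m,[*pt(Hw,.086,tp+a),.16]).round(0))
E
```

```text
gpo -0.0187
down t 39.67 ee [0.4346 0.0243 0.0927] F [-0.48  0.16 -0.03] op 0.0002 j6 87.4
-0.02 -0.19 | 0.108 0.08 | 0.236 0.01 | 0.364 0.87 | 0.492 0.12 | 0.62 -1.35 | coarse t 41.34 ee [ 0.4551 -0.038   0.092 ] F [ 0.44 -0.84 -0.42] op 0.0001 j6 34.9
0.5 [[331. 331.]]
0.6 [[354. 329.]]
0.7 [[377. 324.]]
```

View pics/w4.png

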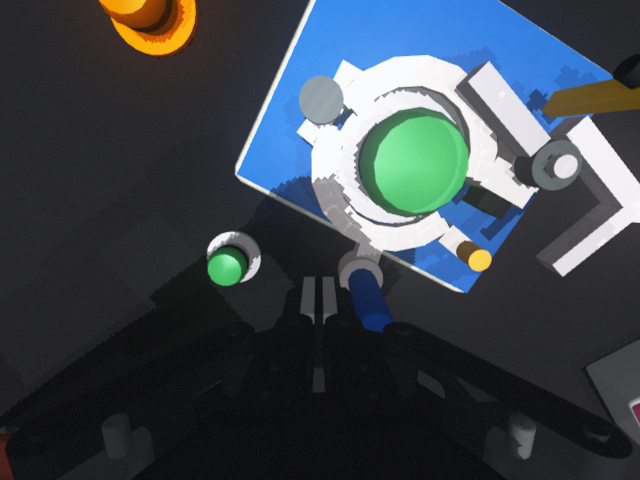

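The ring followed. The post top is at (376,323), and the lug and brass pin at (480,260) are nearing the pad at (487,205), with roughly 10 mm left. Now the fine approach.

```bash
python3 - <<'E'
from h import *
th=float(np.load('th.npy')); F0=np.load('F0.npy'); Z=.092; t0=th
th+=.03; go(Hw,.086,th,Z,.05,180); f=ft(th,F0,1); log=[f]
while f<6 and th<t0+.3:
    th+=.011; go(Hw,.086,th,Z,.03,180); f=ft(th,F0,1); log.append(f)
print(np.round(log,1), th-t0); np.save('th.npy',th)
robot.hold(.1); print(ft(th,F0,1)); st()
E
```

```text
[0.1 0.6 0.5 0.7 0.6 0.3 0.  1.5 1.7 2.5 1.3 0.4 1.7 4.  6.2] 0.1840000000000015
6.087714237390801
 t 45.24 ee [ 0.4659 -0.0488  0.0919] F [-6.28  2.63  2.58] op 0.0 j6 23.1
```

```bash
python3 - <<'E'
from h import *
th=float(np.load('th.npy')); F0=np.load('F0.npy'); Z=.092
tp=th+.25; 
def fp(): 
    F=-(np.array(robot.get_obs()['force'])-F0); return F[0]*-np.sin(tp)+F[1]*np.cos(tp)
print(fp())
for k in range(4):
    if fp()>9.6: break
    th+=.009; go(Hw,.086,th,Z,.03,180); print(round(fp(),2))
robot.hold(.2); print('held',round(fp(),2)); st()
go(Hw,.086,th-.15,Z,.1,180); st('back')
p=pt(Hw,.086,th-.15); robot.servo_line([*p,.215],feed=.3)
r0=-1.3701+P[2]; a=r0+.45
robot.move_pose([*pt(Lw,.067,a),.2],[180,0,np.degrees(a)+180]); st('hover')
m=cams.camera_model('wrist'); im=cams.capture('wrist')[:,:,::-1].copy(); cv2.imwrite('pics/w5.png',im)
for d in (-.1,0,.1): print(d,proj(m,[*pt(Lw,.067,r0+d),.167]).round(0))
E
```

```text
6.304665169672678
8.61
10.66
held 11.04
 t 45.94 ee [ 0.4661 -0.0493  0.0918] F [-10.78   4.16   5.06] op 0.0001 j6 22.0
back t 46.24 ee [ 0.4591 -0.0418  0.0925] F [-0.23 -1.08  0.1 ] op 0.0 j6 31.1
hover t 48.32 ee [ 0.6128 -0.1135  0.1992] F [-0.69 -1.07  0.11] op 0.0002 j6 -67.1
-0.1 [[267. 237.]]
0 [[277. 242.]]
0.1 [[286. 246.]]
```

View pics/w5.png

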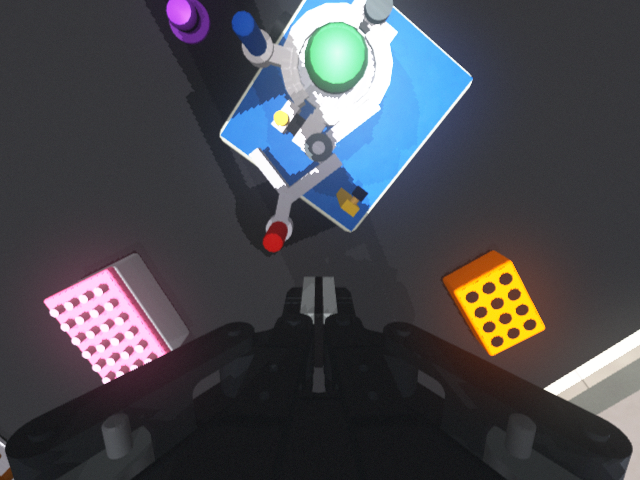

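The ring lug now sits on the pad (brass pin (281,118) beside the pad (294,122)), the trap is standing, and the red post is at (274,243) as predicted. Next is the latch.

```bash
python3 - <<'E'
from h import *
r0=-1.3701+P[2]; a=r0+.45; Z=.106
robot.servo_line([*pt(Lw,.067,a),Z],feed=.25)
o=st('down'); F0=np.array(o['force']); log=[]
def fv():
    F=-(np.array(robot.get_obs()['force'])-F0); tp=a-.27; return -(-np.sin(tp)*F[0]+np.cos(tp)*F[1])
for k in range(10):
    a-=.12; go(Lw,.067,a,Z,.12,180); log.append((round(r0+.18-a,2),round(fv(),1)))
    if fv()>14: break
print(log); st('coarse'); np.save('a.npy',a); np.save('F0.npy',F0)
m=cams.camera_model('wrist'); im=cams.capture('wrist')[:,:,::-1].copy(); cv2.imwrite('pics/w6.png',im)
for d in (.9,1.,1.1): print(d,proj(m,[*pt(Lw,.067,r0-d),.167]).round(0))
E
```

```text
down t 48.89 ee [ 0.6135 -0.1137  0.1065] F [ 0.49 -0.32  0.36] op 0.0 j6 -67.1
[(np.float64(-0.15), np.float64(-0.4)), (np.float64(-0.03), np.float64(-0.3)), (np.float64(0.09), np.float64(-1.1)), (np.float64(0.21), np.float64(-0.7)), (np.float64(0.33), np.float64(0.3)), (np.float64(0.45), np.float64(0.1)), (np.float64(0.57), np.float64(-0.3)), (np.float64(0.69), np.float64(-0.0)), (np.float64(0.81), np.float64(-0.8)), (np.float64(0.93), np.float64(-0.3))]
coarse t 51.56 ee [ 0.5406 -0.1338  0.1061] F [ 0.11 -0.26  0.06] op -0.0 j6 -2.9
0.9 [[294. 320.]]
1.0 [[277. 317.]]
1.1 [[260. 312.]]
```

View pics/w6.png

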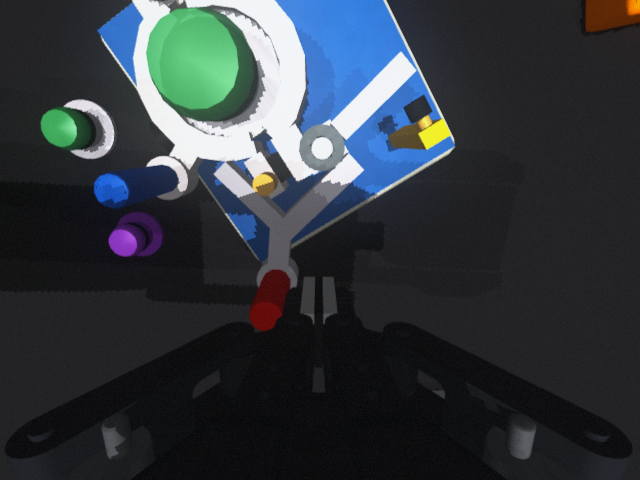

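The latch moved: red post top (264,320), rotation about 1.07, tail at (400,65), stop tip at (418,105). The brass pin (264,183) lies inside the hook. I'll continue in smaller steps.

```bash
cat > f.py <<'E'
from h import *
import sys
a=float(np.load('a.npy')); F0=np.load('F0.npy'); Z=.106
def fv():
    F=-(np.array(robot.get_obs()['force'])-F0); tp=a-.27; return -(-np.sin(tp)*F[0]+np.cos(tp)*F[1])
def run(n,d,lim):
    global a
    for k in range(n):
        a-=d; go(Lw,.067,a,Z,.06,180); f=fv(); print(round(-1.1514+.18-a,3),round(f,1),end=' | ')
        if f>lim: break
    np.save('a.npy',a)
E
python3 - <<'E'
from f import *
run(7,.03,14); st()
E
```

```text
0.96 1.0 | 0.99 0.8 | 1.02 0.7 | 1.05 0.0 | 1.08 1.2 | 1.11 0.3 | 1.14 1.8 |  t 53.36 ee [ 0.5277 -0.128   0.106 ] F [ 2.78 -0.66 -0.75] op -0.0001 j6 9.4
```

```bash
python3 - <<'E'
from f import *
run(5,.025,8); st()
m=cams.camera_model('wrist'); im=cams.capture('wrist')[:,:,::-1].copy(); cv2.imwrite('pics/w7.png',im)
E
```

```text
1.165 4.7 | 1.19 7.7 | 1.215 10.8 |  t 54.11 ee [ 0.5257 -0.1272  0.1062] F [ 9.61 -6.77 -6.05] op -0.0001 j6 13.9
```

View pics/w7.png

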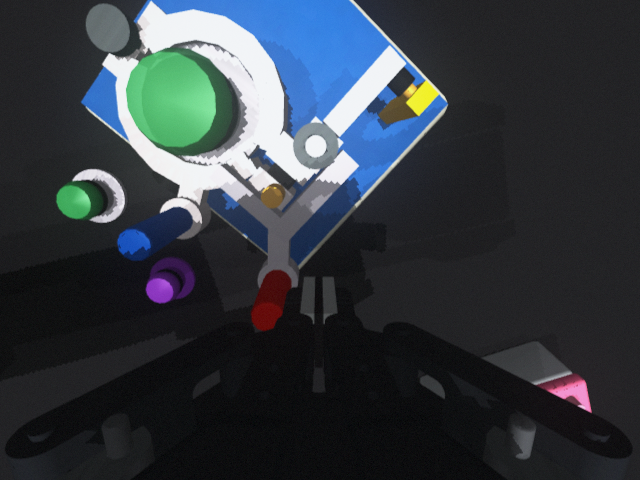

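```bash
python3 - <<'E'
import cv2
t=cv2.imread('pics/w7.png')
cv2.imwrite('pics/w7c.png',cv2.resize(t[35:235,210:450],None,fx=3.3,fy=3,interpolation=cv2.INTER_CUBIC))
E
```

```text
(no output)
```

View pics/w7c.png

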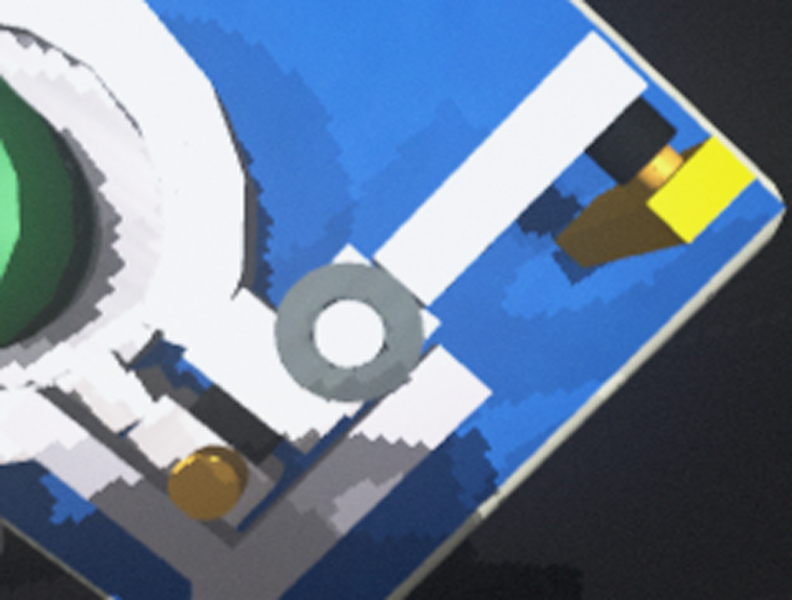

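The enlarged crop shows the tail flush on the rubber tip (640,140), parallel to the port's x axis, and the pin (207,483) inside the hook against its arm. The drawing force was low, so before finishing I'll check offline whether the ring was drawn in between w5 and w7.

```bash
python3 - <<'E'
from h import *
from scipy.spatial.transform import Rotation as Ro
m=cams.camera_model('wrist'); o=robot.get_obs()
Rc=cv2.Rodrigues(np.array(m['rvec']))[0]; C=-Rc.T@m['tvec']
Rt=Ro.from_euler('xyz',o['orientation'],degrees=True).as_matrix()
Rct=Rc@Rt; ct=Rt.T@(C-o['ee_pos'])
f=240/np.tan(np.radians(m['vfov']/2))
def pose(ee,yaw):
    R=Ro.from_euler('xyz',[180,0,yaw],degrees=True).as_matrix(); return Rct@R.T,np.array(ee)+R@ct
def ray(ps,u,z):
    R,C=ps; d=R.T@np.array([(u[0]-m['cx'])/f,(u[1]-m['cy'])/f,1]); return (C+d*(z-C[2])/d[2])[:2]
r0=-1.3701+P[2]
ps7=(Rc,C); ps5=pose([.6128,-.1135,.1992],np.degrees(r0+.45)+180); 
# w6 pose
a6=r0+.45-1.2; ps6=pose([.5406,-.1338,.1061],np.degrees(a6)+180)
pts={'w5':(ps5,dict(hub=(318.5,147.5),pin=(281,118),blue=(242,22),red=(273,244))),
'w6':(ps6,dict(hub=(322,147),pin=(264,183),blue=(111,191),red=(264,320))),
'w7':(ps7,dict(hub=(316,145.7),pin=(272.7,196),blue=(133,244),red=(266,321)))}
z=dict(hub=.134,pin=.131,blue=.16,red=.167)
c,s=np.cos(P[2]),np.sin(P[2])
for k,(ps,d) in pts.items():
    w={n:ray(ps,u,z[n]) for n,u in d.items()}; off=w['hub']-Lw
    q={n:np.array([[c,s],[-s,c]])@(v-off-P[:2]) for n,v in w.items()}
    print(k,'off',off.round(4),{n:(v*1e3).round(1).tolist() for n,v in q.items()},'blue ang',np.arctan2(*(q['blue']-H)[::-1]).round(3),'pin ang',np.arctan2(*(q['pin']-H)[::-1]).round(3),'red',np.arctan2(*(q['red']-L)[::-1]).round(3))
E
```

```text
w5 off [ 0.0024 -0.0027] {'hub': [22.0, -52.0], 'pin': [-10.5, -52.1], 'blue': [-54.5, -23.2], 'red': [35.0, -118.0]} blue ang -2.252 pin ang -1.68 red -1.377
w6 off [ 0.0004 -0.0026] {'hub': [22.0, -52.0], 'pin': [-8.4, -51.8], 'blue': [-52.2, -24.5], 'red': [-30.7, -94.9]} blue ang -2.222 pin ang -1.659 red -2.458
w7 off [-0.0002 -0.0026] {'hub': [22.0, -52.0], 'pin': [-7.7, -52.3], 'blue': [-51.7, -24.4], 'red': [-39.3, -81.3]} blue ang -2.218 pin ang -1.65 red -2.695
```

The ring was drawn in about 0.03 rad (pin x from -10.5 to -7.7 mm). The post force of 10.8 N over a baseline of about 2 N gives about 12–13 N on the stop, which is inside the window. I'll hold briefly, release, check numerically and hand in.

```bash
python3 - <<'E'
from f import *
robot.hold(.2); print('F',round(fv(),1))
a+=.25; go(Lw,.067,a,Z,.1,180); print('back',round(fv(),1))
p=pt(Lw,.067,a); robot.servo_line([*p,.25],feed=.3)
st()
m=cams.camera_model('wrist'); im=cams.capture('wrist'); cv2.imwrite('pics/w8.png',im[:,:,::-1]); hsv=cv2.cvtColor(im,cv2.COLOR_RGB2HSV)
r,g,b=[im[...,i].astype(int) for i in range(3)]
for n,mk,c,rad,ang in (('red',(r>90)&(g<50)&(b<50),Lw,.067,-2.695),('blue',(b>80)&(r<40)&(g<90),Hw,.086,-2.218),('green cap',(g>r+40)&(g>b+30),None,0,0)):
    k,l,s,ce=cv2.connectedComponentsWithStats(mk.astype(np.uint8))
    print(n,[(ce[i].round(0).tolist(),int(s[i,4])) for i in range(1,k) if s[i,4]>40])
    if c is not None: q=pt(c,rad,ang+P[2]); print('  expect top/base',proj(m,[[*q,.162],[*q,.13]]).round(0).tolist())
print(' cap exp',proj(m,[*T(P,[0,0,.15])[0]]))
E
```

```text
F 11.6
back -0.6
 t 55.39 ee [ 0.5379 -0.1328  0.2503] F [-1.07  0.63  0.1 ] op 0.0001 j6 -0.6
red [([282.0, 223.0], 157)]
  expect top/base [[277.0, 216.0], [281.0, 208.0]]
blue []
  expect top/base [[221.0, 166.0], [231.0, 163.0]]
green cap [([254.0, 106.0], 756), ([156.0, 140.0], 525)]
 cap exp [[258.93794532  99.68452624]]
```

```bash
python3 - <<'E'
from h import *
m=cams.camera_model('wrist'); off=np.array([0,-.0026])
for a in (-2.695,-2.65,-2.6): q=pt(Lw,.067,a+P[2])+off; print(a,proj(m,[[*q,.167],[*q,.15]]).round(0).tolist())
im=cv2.imread('pics/w8.png');b,g,r=[im[...,i].astype(int) for i in range(3)]
ys,xs=np.nonzero((r>70)&(g<60)&(b<60)&(r>2*g));k=(abs(xs-282)<30)&(abs(ys-223)<30);print('red ext',xs[k].min(),xs[k].max(),ys[k].min(),ys[k].max())
mk=((b>50)&(b>2*r)&(b>2.2*g)).astype(np.uint8);k,l,s,ce=cv2.connectedComponentsWithStats(mk);print([(ce[i].round(0).tolist(),int(s[i,4])) for i in range(1,k) if s[i,4]>40])
for a in (-2.25,-2.218): q=pt(Hw,.086,a+P[2])+off; print(a,proj(m,[[*q,.16],[*q,.14]]).round(0).tolist())
print('cap',proj(m,[*(T(P,[0,0,.15])[0]+[0,-.0026,0])]).round(0))
E
```

```text
-2.695 [[279.0, 220.0], [281.0, 216.0]]
-2.65 [[282.0, 222.0], [284.0, 218.0]]
-2.6 [[286.0, 224.0], [288.0, 219.0]]
red ext 273 291 207 229
[]
-2.25 [[220.0, 169.0], [227.0, 167.0]]
-2.218 [[224.0, 169.0], [230.0, 167.0]]
cap [[261. 103.]]
```

```bash
python3 -c "
from bench import robot
print(robot.sign_off())"
```

```text
the job is handed in; nothing more can be done
None
```

I handed the job in at about 55 s: the ring was pressed on the pad at an estimated 8 N and the hook latch closed on the stop at an estimated 12–13 N. The red post was re-checked in place after release; the trap was standing at the last look, but the blue post couldn't be re-found in that final picture.

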